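Latch the shaker's guard gate

TASK

Close the guard gate of the shaker and latch it: lift the latch bar by its tab so that it passes over the catch, swing the gate shut against its sprung buffer, and let the bar drop back down fully behind the catch, so that the gate stays shut by itself when you let go. Press by feel, firmly but never harder than about 18 N on the buffer or with the bar on the catch, and leave everything else on the bench where it is.

Things in the scene. Friction and masses are not known exactly. Their poses are not given: they have to be found in the camera images.
- cage: White-framed clear guard cage round a shaker, 300 mm deep, 330 wide, 180 high, open on top, bolted down. Origin on the bench under the middle of the gate opening; x points into the cage, away from the robot, square to the shut gate; y left along the opening, to the hinge; z up.
- catch_nominal (a point): Nominal middle of the catch's rear face at its top: cage x -22, y -157, z 160 mm. The catch is an upright steel lip, 22 mm wide, 14 thick, in front of the bar when latched. It and the buffer are on one slotted bracket, clamped anew each time up to 10 mm farther in or out, as if swung with the gate about its hinge; this shift is not shown here. Lowered too early, the bar lands on the lip.
- buffer_nominal (a point): Nominal tip of the rubber-tipped sprung buffer: cage x 3.5, y -105, z 100 mm (shifts with the catch's bracket, not shown here). It meets the gate's back 2.5 mm before the latched position and yields 1 mm per 4 N. The bar clears the lip's back only with the buffer pushed in 2.5 mm or more (about 10 N pushed at the tab, plus friction; 13 to 16 N is ample); 18 N is the limit.
- gate_post: Steel hinge post of the gate, 16 mm thick, 185 mm high, fixed at x = 0, y = +130 mm of the cage; origin on its axis at the bench. It carries the gate and the latch bar.
- gate (a joint): Gate angle about its upright hinge, rad: 0 = square shut (latched: -0.035 to 0.035, as the bracket is set), growing as it swings out to the robot; slight friction, stays where left. Clear panel in a white frame, 250 mm wide, 12 thick, 30 to 180 above the bench, 0.6 kg. With the bar down the catch blocks it at about 0.055 to 0.13.
- bar (a joint): Angle of the latch bar about its pivot on the gate, rad: 0 = level, resting on its pin (both when latched and when the gate stands open), growing as its tip is lifted, up to 0.7; it falls back by its own weight (0.22 kg, about 1.5 N at the tab). The bar clears the top of the lip above about 0.09.
- gate_hinge (a point): Point on the gate's hinge axis, 155 mm above the bench. Its axes turn with the gate: x along the gate's normal (into the cage when shut), z up; the gate extends from here along -y.
- bar_pivot (a point): Pivot of the latch bar on the gate's outer face: in the gate's axes 16 mm in front (-x) of the hinge axis and 100 mm from it along -y, 155 mm above the bench. The bar is flat steel, 12 mm thick, 18 high, and runs from here along -y to its tip 205 mm away, past the gate's free edge; it turns about the gate's normal.
- tab (a point): Middle of the grip of the upright steel tab on the bar, 130 mm from the pivot along the bar, 58 mm above it. A plate 10 mm thick along the gate's normal, 24 wide; top 85 mm above the pivot (60 above the gate's top edge). Pinch it from above, fingers closing along the gate's normal; it can pivot between them. Axes with the bar level: as gate_hinge.
- bar_tip (a point): Free end of the latch bar, on its centre line, 205 mm from the pivot. The part of the bar from 174 to 196 mm from the pivot comes to lie behind the catch.
- flask_a: Bystander: conical glass flask, 72 mm wide, 110 mm high, on the shaker platform inside the cage; origin under its middle.
- flask_b: Bystander: as flask_a, beside it.
- flask_c: Bystander: conical glass flask on the bench, right of the cage.
- beaker: Bystander: glass beaker, 70 mm wide, 85 mm high, at the right of the cage; origin under its middle.
- jar: Bystander: amber jar, 60 mm wide, 75 mm high, left of the cage; origin under its middle.
- tin: Bystander: flat aluminium sample tin, 64 mm wide, 35 mm high, left of the cage; origin under its middle.
- spatula: Bystander: spatula lying on the bench at the left.
- brush: Bystander: brush lying on the bench at the right.

How it is judged:
On the way, in this order (a step that is already met when the one before it is completed fails the run):
1. the bar is lifted clear of the catch's height while the gate is still open (value of joint bar above 0.1 rad and value of joint gate above 0.055 rad), for 0.1 s.
2. the gate is swung shut with the bar still over the catch (value of joint bar above 0.06 rad and value of joint gate below 0.045 rad).
At the end, for the whole second after the job is handed in: The gate is shut (below 0.045 rad), the bar is fully down behind the catch (striker_c0) (below 0.025 rad), held against it by the sprung buffer (more than 2 N), and both are at rest (value of joint gate below 0.045 rad and value of joint bar below 0.025 rad and contact force between gate_post and striker_c0 above 2 N and velocity of joint gate between -0.05 and 0.05 rad/s and velocity of joint bar between -0.05 and 0.05 rad/s); the robot touches nothing.
It fails at once if the gate presses on the buffer (buffer_c0) with more than 20 N (contact force between gate_post and buffer_c0 above 20 N).
It fails at once if before it has dropped home, the bar is forced on the catch (striker_c0) with more than 20 N (contact force between gate_post and striker_c0 above 20 N and (value of joint bar above 0.03 rad or value of joint gate above 0.05 rad)).
It fails at once if a bystander is moved more than 15 mm (distance of any of flask_a, flask_b, flask_c, beaker, jar, tin, spatula, brush from where it was at the start of the episode above 0.015 m).
It also fails if it takes over 58 s, if anything falls off the work surface, if the arm or the gripper's body presses on something with over 40 N, if the wrist force passes 120 N, or if a joint passes its speed limit or range.

ROBOT

A 6-joint arm with a two-finger parallel gripper is mounted at the origin on the work surface. World frame = base frame: x ahead of the robot, y to its left, z up, the work surface at z = 0. Lengths are in m, angles in rad, forces in N, time in s.
With the tool pointing down it reaches from about 0.375 to 0.9 m from the base axis. Payload 3.1 kg.
Tool frame: the origin (TCP) lies midway between the tips of the shut fingers; the grasp point (between the pads) lies 19 mm behind it; x points along the fingers, z is the direction in which the jaws open and shut, and the axes are right-handed (so a half turn about x gives the same grasp; the last joint's range is limited). The gripper opens to 87 mm and grips with 3 to 60 N. Pads are 19 mm wide; open, the fingers measure 117 mm over their backs; the gripper's body (75 mm by 190 mm) begins 51 mm behind the grasp point.
Start: joints at [0.956, 0.527, 1.433, -0, 1.181, -0.178], TCP at [0.264, 0.566, 0.223] pointing down, gripper open.
Joint ranges: [-3.08, 3.08], [-0.75, 2.2], [0.22, 2.44], [-1.43, 4.57], [0, 2.65], [-2.85, 2.85]. Speed limits (rad/s): [2.79, 2.79, 3.14, 3.14, 3.14, 3.14].

INTERFACE

Orientations are given as a unit quaternion [x, y, z, w].
In Python, from rig import readout, imaging, robot gives the robot as it stands. The module is installed in compiled form; this text tells all that it offers.
- The arm moves only by the tool play_rows, never from a script. Its argument "rows" is text: rows parted by semicolons, each of 7 numbers parted by spaces: the turn, a rotation vector about the tool's x, y, z in rad, then the shift along the tool's x, y, z in mm, then the closure, from 0 (fully open) to 1 (shut). In form: ax ay az tx ty tz gripper; .... A call has 1 to 8 rows; each row shifts and turns the commanded pose from where the row before left it, along the tool's axes as they then stand; what a row does not reach is not made up. A row lasts 1/12 s, in which the tool goes at most 41.7 mm and 7.16 degrees, less where a joint would pass 70% of its speed; a pose out of reach is approached as far as the arm can. A call with a gripper value outside its range is refused whole. The fingers move at their own pace and stop on an object; "squeeze" is the grip in N (left out, the last holds). Time passes only in rows, so rows that do not move let the fingers close. It gives the time, the measured TCP pose, the force and the opening at its end, in the units of the state.
- readout.get_obs(): the state, without advancing time (a new reading comes with each control period).
- imaging.camera(name): name is "scene" or "top" or "wrist"; returns the picture (420x560x3 uint8, blue, green, red); there is no depth.
- imaging.camera_info(name): a dict with "K" (3x3 intrinsics, pixels), "k1" (the pictures are not rectified: a ray, as slopes to the right and down, at radius r is drawn at 1 + k1 r^2 times it, then the intrinsics apply), "world_to_cam" (4x4, takes a point from world to camera coordinates). Camera axes: x right, y down, z forward; pixel columns grow to the right and rows downward; lengths in m; the calibration is good to about 2 mm. A picture is of the moment at which its call begins: read the wrist's pose just before it. camera_info takes no time and is no camera call; for the wrist camera it gives the pose at the moment of the call.
- robot.hand_in(): hands the job in, once; it reports no verdict.
The state is a dict: "time": time; "q": joint angles; "joint_velocities": joint speeds; "joint_torque": joint torques, N m; "position": TCP position; "tool_rot": TCP orientation; "ft_force": force on the tool from outside, world axes, zero at the start; "moment": the same for the moment, N m; "grip_width": finger opening in m.
Only numpy, scipy, OpenCV 4.12 (cv2) and the standard library are available. Lean on these libraries where they do the work, as an engineer would, in place of code of your own. Each camera call takes 0.05 s, during which the arm holds its last target. There are 200 camera calls.

## Working session

There is one attempt and no reset: what is moved stays moved. The work goes in short steps, Python scripts to look and compute and a tool call to move; the robot and the scene stay as the last step left them, time stands still between calls to the robot, and variables do not carry over. Pictures are saved under pics/ and viewed, about 8 in all and at most 12, crops included, and the job is handed in when it is done.

Besides the shell and the picture viewer there is one more tool, called after "Emit:" by a JSON object that holds its "op" and its "data", one argument or row to a line. play_rows: Moves the arm, as the interface text tells. Its arguments: {"type":"object","properties":{"rows":{"type":"string"},"squeeze":{"type":"number"}},"required":["rows"]}

```bash
mkdir -p pics; python3 - <<'E'
from rig import readout, imaging, robot
import cv2
o=readout.get_obs(); print(o)
for n in ("scene","top"):
    cv2.imwrite(f"pics/{n}0.png",imaging.camera(n)); i=imaging.camera_info(n); print(n,i)
E
```

```text
{'time': 0.0, 'q': array([ 9.55503303e-01,  5.28488441e-01,  1.43389735e+00, -1.90935356e-05,
        1.18138509e+00, -1.78487586e-01]), 'joint_velocities': array([ 1.53339954e-03, -2.66675470e-04,  3.53126428e-05, -2.74259459e-04,
       -2.49555917e-04,  1.24302929e-03]), 'joint_torque': array([-1.64837929e-03, -4.40035379e+01, -1.76593351e+01,  6.31833239e-02,
        5.81951207e-02, -1.43095363e-04]), 'position': array([0.26394756, 0.56572515, 0.22155952]), 'tool_rot': array([-0.38008655,  0.5971663 ,  0.37949155,  0.59574557]), 'ft_force': array([-0.26632742,  1.08726299, -0.63689618]), 'moment': array([ 0.0220593 , -0.05318198, -0.03725929]), 'grip_width': 0.08682040391103484}
scene {'K': array([[508.12530747,   0.        , 276.92936023],
       [  0.        , 508.12530747, 206.53248691],
       [  0.        ,   0.        ,   1.        ]]), 'k1': -0.1429964545254331, 'world_to_cam': array([[ 0.75864892,  0.65122194, -0.01902106, -0.39527809],
       [ 0.32295825, -0.40126957, -0.85713517, -0.06197196],
       [-0.5658178 ,  0.64412167, -0.51474022,  1.84989148],
       [ 0.        ,  0.        ,  0.        ,  1.        ]])}
top {'K': array([[448.87299694,   0.        , 281.08402032],
       [  0.        , 448.87299694, 205.41677062],
       [  0.        ,   0.        ,   1.        ]]), 'k1': -0.14435238838915526, 'world_to_cam': array([[ 0.00495474, -0.9999642 , -0.00685935, -0.01143458],
       [-0.985168  , -0.00370465, -0.17155256,  0.56787404],
       [ 0.17152101,  0.00760761, -0.98515109,  1.24556205],
       [ 0.        ,  0.        ,  0.        ,  1.        ]])}
```

View pics/top0.png

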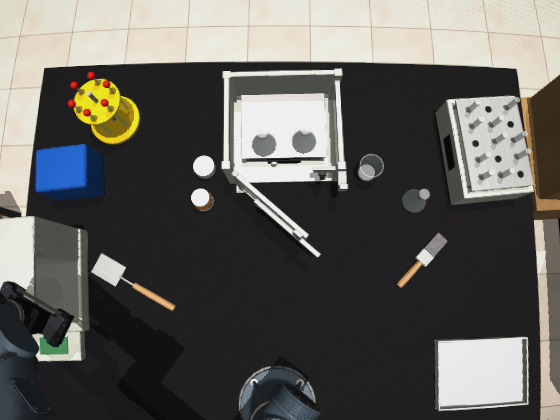

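View pics/scene0.png

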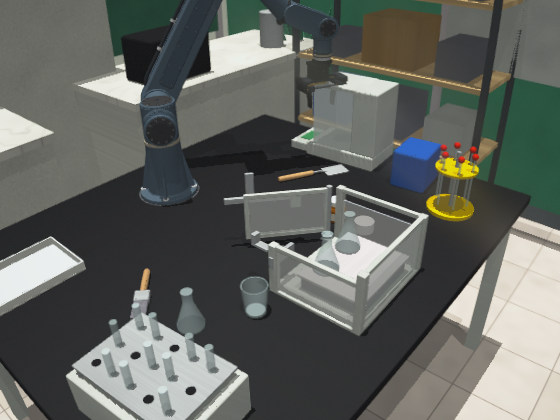

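```bash
python3 - <<'E'
import cv2
a=cv2.imread("pics/top0.png")[150:270,215:365]; cv2.imwrite("pics/c1.png",cv2.resize(a,None,fx=5,fy=5,interpolation=cv2.INTER_CUBIC))
a=cv2.imread("pics/scene0.png")[165:325,215:430]; cv2.imwrite("pics/c2.png",cv2.resize(a,None,fx=3.7,fy=3.7,interpolation=cv2.INTER_CUBIC))
E
```

```text
(no output)
```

View pics/c1.png

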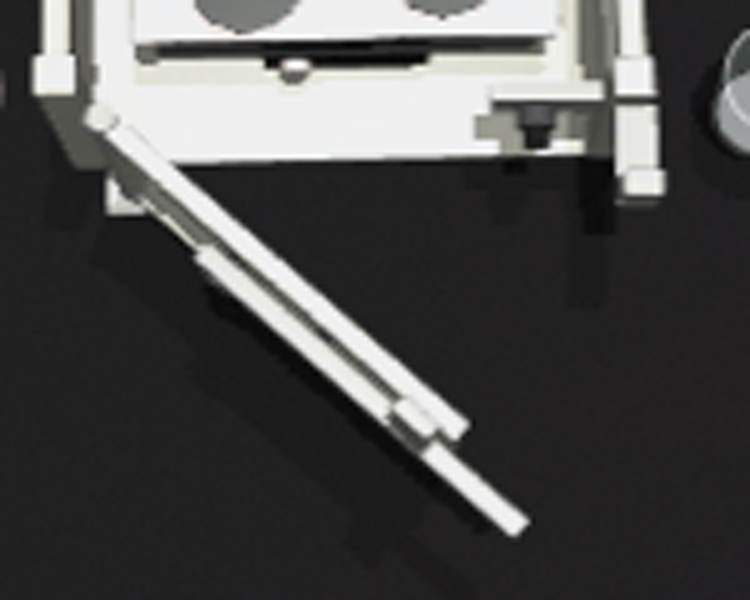

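View pics/c2.png

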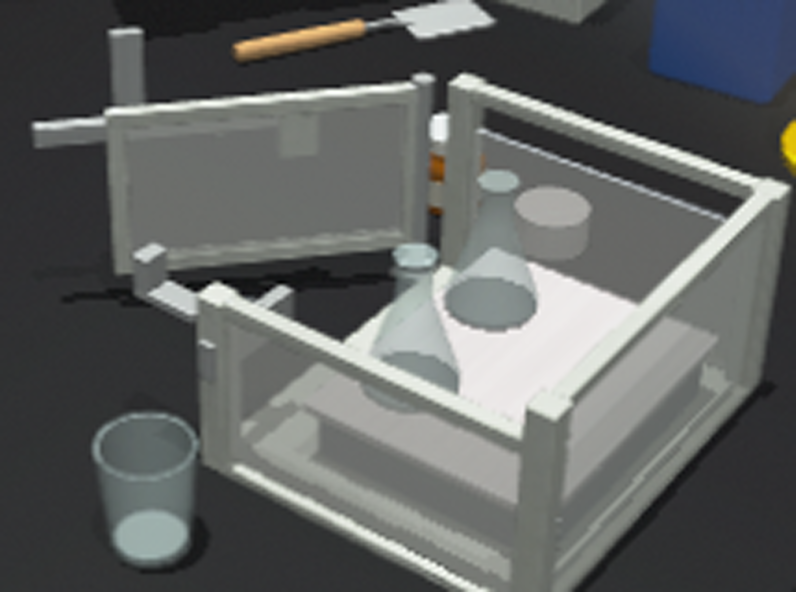

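```bash
cat > h.py <<'E'
import numpy as np
from rig import readout, imaging, robot
def proj(n,P,info=None):
    i=info or imaging.camera_info(n); T=i["world_to_cam"]; c=T[:3,:3]@P+T[:3,3]
    s=c[:2]/c[2]; s=s*(1+i["k1"]*(s@s)); return i["K"][:2,:2]@s+i["K"][:2,2]
def R(a): c,s=np.cos(a),np.sin(a); return np.array([[c,-s,0],[s,c,0],[0,0,1]])
def cage(p,X): return np.array([p[0],p[1],0])+R(p[2])@np.array(X)
# gate positive swings out (-x): free end at -y turns to -x => rotation about z negative
def gate(p,X,g=None): return cage(p,np.array([0,.13,0])+R(-(p[3] if g is None else g))@np.array(X))
def bar(p,b,u,w,x=-.016,g=None): # u along bar from pivot, w above
    return gate(p,[x,-.1-(u*np.cos(b)-w*np.sin(b)),.155+u*np.sin(b)+w*np.cos(b)],g)
E
cat > fit.py <<'E'
from h import *
from scipy.optimize import least_squares
t=lambda x,y:np.array([x/5+215,y/5+150]); s=lambda x,y:np.array([x/3.7+215,y/3.7+165])
I={n:imaging.camera_info(n) for n in("top","scene")}
def pts(p):
    catch=cage(p,np.array([0,.13,.162])+R(p[4])@np.array([-.029,-.287,0]))
    return [("top",t(101,118),gate(p,[0,0,.185])),("top",t(461,433),gate(p,[0,-.25,.18])),
    ("top",t(414,414),bar(p,0,.13,.085)),("top",t(520,527),bar(p,0,.205,.009)),
    ("top",t(204,254),bar(p,0,p[7],.009)),
    ("top",t(55,68),cage(p,[p[6],p[5],.18])),("top",t(635,68),cage(p,[p[6],-p[5],.18])),
    ("top",t(642,180),catch),
    ("scene",s(127,32),bar(p,0,.13,.085)),("scene",s(35,134),bar(p,0,.205,0)),
    ("scene",s(112,113),gate(p,[0,-.25,.18])),("scene",s(424,80),gate(p,[0,0,.185])),
    ("scene",s(153,252),catch)]
f=lambda p:np.concatenate([proj(n,P,I[n])-m for n,m,P in pts(p)])
r=least_squares(f,[.72,0,0,.7,0,.157,0.,0],loss="soft_l1",x_scale=[.1,.1,.1,.1,.1,.1,.1,.1])
print(r.x.round(4)); print(f(r.x).reshape(-1,2).round(1).tolist())
p=r.x; np.save("p.npy",p)
print("tab",bar(p,0,.13,.058),"tip",bar(p,0,.205,0),"hinge",gate(p,[0,0,0]),"tab shut",bar(p,0,.13,.058,g=0))
print("catch",pts(p)[7][2])
E
python3 fit.py
```

```text
[ 0.6304 -0.0178  0.0042  0.7163  0.0055  0.1531  0.0269 -0.0124]
[[-0.6, -0.6], [-0.1, -0.8], [0.1, -0.0], [-0.0, -0.4], [0.2, -0.2], [0.3, 0.1], [0.3, -0.1], [0.0, -0.9], [-0.4, -1.2], [0.0, -0.3], [-1.8, -1.2], [-0.2, -1.5], [-0.5, -1.7]]
tab [ 0.46741476 -0.05148139  0.213     ] tip [ 0.41841004 -0.10825759  0.155     ] hinge [0.62980815 0.11217797 0.        ] tab shut [ 0.61477943 -0.11788753  0.213     ]
catch [ 0.60360778 -0.17509113  0.162     ]
```

```bash
cat >> h.py <<'E'
from scipy.spatial.transform import Rotation as Ro
def toolR(p,g,sgn):
    n=R(p[2]-g)@np.array([1,0,0])*sgn; x=np.array([0,0,-1.]); return np.column_stack([x,np.cross(n,x),n])
def delta(pos,Rt,o=None):
    o=o or readout.get_obs(); R0=Ro.from_quat(o["tool_rot"]).as_matrix()
    rv=Ro.from_matrix(R0.T@Rt).as_rotvec(); return rv, R0.T@(pos-o["position"])*1e3, Rt.T@(pos-o["position"])*1e3
E
python3 - <<'E'
from h import *
p=np.load("p.npy"); o=readout.get_obs()
print(Ro.from_quat(o["tool_rot"]).as_matrix().round(3))
tgt=bar(p,0,.13,.058); tgt[2]=.265
for s in(1,-1):
    rv,d0,d1=delta(tgt,toolR(p,p[3],s)); print(s,rv.round(3),d0.round(1),d1.round(1))
E
```

```text
[[-0.001 -0.906  0.423]
 [-0.002  0.423  0.906]
 [-1.     0.    -0.002]]
1 [ 1.846 -0.002  0.002] [ -42.6 -445.5 -473.4] [ -43.4 -334.3  557.3]
-1 [-1.295e+00 -1.000e-03 -2.000e-03] [ -42.6 -445.5 -473.4] [ -43.4  334.3 -557.3]
```

Emit:
{"op": "play_rows", "data": {
  "rows": "0 0 0 -22 0 0 0;0 0 0 -21 0 0 0;0 0 0 0 -25 -26 0;0 0 0 0 -25 -26 0;0 0 0 0 -25 -26 0;0 0 0 0 -25 -26 0;0 0 0 0 -25 -26 0;0 0 0 0 -25 -26 0"
}}

```text
time: 0.77
position: [0.3341, 0.3597, 0.2652]
tool_rot: [-0.38, 0.597, 0.38, 0.596]
ft_force: [1.1, 0.8, 0.3]
grip_width: 0.0868
```

Emit:
{"op": "play_rows", "data": {
  "rows": "0 0 0 0 -25 -26 0;0 0 0 0 -25 -26 0;0 0 0 0 -25 -26 0;0 0 0 0 -25 -26 0;0 0 0 0 -25 -26 0;0 0 0 0 -25 -26 0;0 0 0 0 -25 -26 0;0 0 0 0 -25 -26 0"
}}

```text
time: 1.43
position: [0.4274, 0.0867, 0.2654]
tool_rot: [-0.38, 0.597, 0.38, 0.596]
ft_force: [1.1, 0.6, 0.5]
grip_width: 0.0868
```

Emit:
{"op": "play_rows", "data": {
  "rows": "0.115 0 0 0 0 0 0;0.115 0 0 0 0 0 0;0.115 0 0 0 0 0 0;0.115 0 0 0 0 0 0;0.115 0 0 0 0 0 0;0.115 0 0 0 0 0 0;0.115 0 0 0 0 0 0;0.115 0 0 0 0 0 0"
}}

```text
time: 2.1
position: [0.4271, 0.0884, 0.2652]
tool_rot: [-0.073, 0.704, 0.074, 0.703]
ft_force: [-0.2, 1.0, 0.5]
grip_width: 0.0873
```

Emit:
{"op": "play_rows", "data": {
  "rows": "0.115 0 0 0 0 0 0;0.115 0 0 0 0 0 0;0.115 0 0 0 0 0 0;0.115 0 0 0 0 0 0;0.115 0 0 0 0 0 0;0.115 0 0 0 0 0 0;0.115 0 0 0 0 0 0;0.115 0 0 0 0 0 0"
}}

```text
time: 2.77
position: [0.4271, 0.0885, 0.2652]
tool_rot: [0.246, 0.663, -0.246, 0.662]
ft_force: [1.6, -0.8, 0.6]
grip_width: 0.0866
```

```bash
python3 - <<'E'
from h import *
import cv2
p=np.load("p.npy"); o=readout.get_obs(); print(o["time"],o["q"].round(2),o["position"],o["ft_force"])
w=imaging.camera_info("wrist"); cv2.imwrite("pics/w1.png",imaging.camera("wrist"))
tgt=bar(p,0,.13,.058); tgt[2]=.265
for a in delta(tgt,toolR(p,p[3],1)): print(a.round(3))
for u in(-.012,.012):
  for x in(-.021,-.011): print("tabtop",proj("wrist",bar(p,0,.13+u,.085,x=x),w).round(1))
print("pred gate top end",proj("wrist",gate(p,[0,-.25,.18]),w).round(1),proj("wrist",bar(p,0,.205,.009),w).round(1))
E
```

```text
2.7667 [-0.05  0.21  1.83 -0.    1.1   0.66] [0.42712729 0.08845942 0.26524659] [ 1.61310057 -0.77872038  0.6363103 ]
[-0.003 -0.001  0.   ]
[  0.233 -79.238 122.149]
[  0.272 -79.637 121.889]
tabtop [467.4 343.2]
tabtop [482.9 343.2]
tabtop [462.3 374. ]
tabtop [477.3 374.1]
pred gate top end [450.3 329.6] [417.6 370.1]
```

View pics/w1.png

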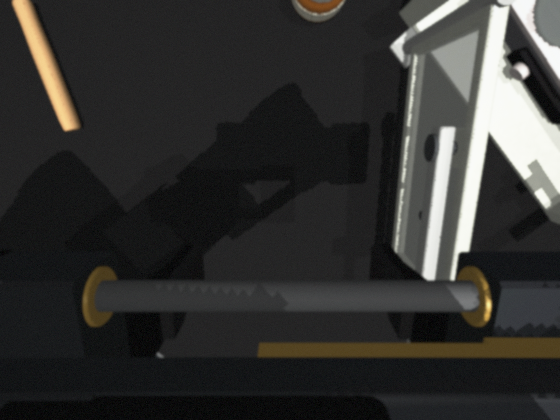

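Emit:
{"op": "play_rows", "data": {
  "rows": "0 0 0 0 -20 30.5 0;0 0 0 0 -20 30.5 0;0 0 0 0 -20 30.5 0;0 0 0 0 -19.5 30.5 0;0 0 0 0 0 0 0;0 0 0 0 0 0 0"
}}

```text
time: 3.32
position: [0.4691, -0.0528, 0.2652]
tool_rot: [0.245, 0.664, -0.245, 0.663]
ft_force: [-0.3, 0.6, -0.6]
grip_width: 0.0867
```

```bash
python3 - <<'E'
from h import *
import cv2
p=np.load("p.npy"); o=readout.get_obs(); print(o["time"],o["position"],o["ft_force"])
w=imaging.camera_info("wrist"); a=imaging.camera("wrist")
b=imaging.camera("scene")[130:300,200:400]
b=cv2.resize(b,(494,420),interpolation=cv2.INTER_CUBIC); cv2.imwrite("pics/w2.png",cv2.resize(np.hstack([a,b]),(800,319)))
tgt=bar(p,0,.13,.058); tgt[2]=.196
for a in delta(tgt,toolR(p,p[3],1)): print(a.round(3))
for n,X in dict(pivtop=bar(p,0,0,.009),hinge=gate(p,[0,0,.185]),gend=gate(p,[0,-.25,.18])).items(): print(n,proj("wrist",X,w).round(1)*[800/1054,319/420])
E
```

```text
3.3167 [ 0.46908748 -0.05284747  0.26519417] [-0.26778489  0.58210123 -0.56153888]
[ 0.007 -0.002  0.   ]
[69.101 -0.957  0.323]
[69.101 -0.977  0.189]
pivtop [216.24288425  26.58333333]
hinge [ 237.72296015 -129.195     ]
gend [231.34724858 183.425     ]
```

View pics/w2.png

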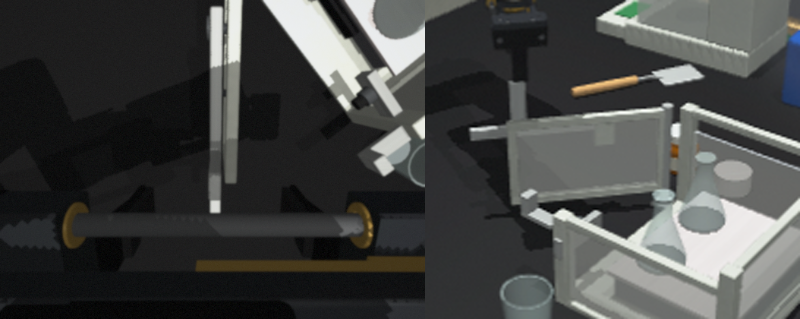

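Emit:
{"op": "play_rows", "data": {
  "rows": "0 0 0 23 0 0 0;0 0 0 23 0 0 0;0 0 0 23 0 0 0;0 0 0 0 0 0 0;0 0 0 0 0 0 1;0 0 0 0 0 0 1;0 0 0 0 0 0 1;0 0 0 0 0 0 1",
  "squeeze": 15
}}

```text
time: 4.08
position: [0.4696, -0.0512, 0.1979]
tool_rot: [0.244, 0.663, -0.244, 0.665]
ft_force: [0.3, 0.2, -0.8]
grip_width: 0.0679
```

Emit:
{"op": "play_rows", "data": {
  "rows": "0 0 0 0 0 0 1;0 0 0 0 0 0 1;0 0 0 0 0 0 1;0 0 0 0 0 0 1;0 0 0 0 0 0 1;0 0 0 0 0 0 1"
}}

```text
time: 4.58
position: [0.4687, -0.0513, 0.1965]
tool_rot: [0.245, 0.664, -0.244, 0.663]
ft_force: [-0.4, 0.8, 0.3]
grip_width: 0.0286
```

Emit:
{"op": "play_rows", "data": {
  "rows": "0 0 0 0 0 0 1;0 0 0 0 0 0 1;0 0 0 0 0 0 1;0 0 0 0 0 0 1;0 0 0 0 0 0 1;0 0 0 0 0 0 1"
}}

```text
time: 5.08
position: [0.4688, -0.0513, 0.1965]
tool_rot: [0.245, 0.663, -0.245, 0.663]
ft_force: [-0.2, -0.3, -1.0]
grip_width: 0.0094
```

Emit:
{"op": "play_rows", "data": {
  "rows": "0 0 0 -3.6 1.8 0 1;0 0 0 -3.6 1.8 0 1;0 0 0 -3.5 2 0 1;0 0 0 -3.5 2.1 0 1;0 0 0 -3.5 2.2 0 1;0 0 0 -3.5 2.2 0 1;0 0 0 0 0 0 1;0 0 0 0 0 0 1"
}}

```text
time: 5.75
position: [0.4771, -0.0418, 0.2182]
tool_rot: [0.245, 0.663, -0.244, 0.664]
ft_force: [0.3, -0.6, -1.7]
grip_width: 0.0098
```

```bash
python3 - <<'E'
from h import *
p=np.load("p.npy"); o=readout.get_obs(); print(o["time"],o["position"],o["ft_force"],o["grip_width"])
b=.17;P0=o["position"]
# circle about hinge
h=gate(p,[0,0,0])[:2]; d=P0[:2]-h; print("radius",np.hypot(*d),"angle gate-frame",np.arctan2(-(R(-p[2])[:2,:2]@d)[0],-(R(-p[2])[:2,:2]@d)[1]))
print("model",bar(p,b,.13,.0605))
# equal rows about hinge: dg per row; in tool axes at start & at end
g=.05
Rt=Ro.from_quat(o["tool_rot"]).as_matrix(); dd=R(g)[:2,:2]@d-d
v=Rt.T@np.r_[dd,0]*1e3; print("per .05 rad, start axes",v.round(2)," end axes",(Ro.from_rotvec([g,0,0]).as_matrix()@v).round(2))
E
```

```text
5.75 [ 0.47708593 -0.04180479  0.21824339] [ 0.34590264 -0.55426069 -1.65118671] 0.009813751976081619
radius 0.21687501473810575 angle gate-frame 0.7855105668461556
model [ 0.47532707 -0.04231429  0.23662158]
per .05 rad, start axes [ 1.000e-02 -5.500e-01  1.083e+01]  end axes [ 1.000e-02 -1.090e+00  1.079e+01]
```

Emit:
{"op": "play_rows", "data": {
  "rows": "-0.03 0 0 0 -0.4 6.5 1;-0.04 0 0 0 -0.5 8.7 1;-0.04 0 0 0 -0.5 8.7 1;-0.03 0 0 0 -0.4 6.5 1;0 0 0 0 0 0 1;0 0 0 0 0 0 1"
}}

```text
time: 6.25
position: [0.5, -0.062, 0.218]
tool_rot: [0.198, 0.679, -0.198, 0.679]
ft_force: [1.0, -0.8, -0.2]
grip_width: 0.0099
```

```bash
cat > st.py <<'E'
from h import *
import sys
p=np.load("p.npy"); o=readout.get_obs(); P=o["position"]; h=gate(p,[0,0,0])[:2]; d=R(-p[2])[:2,:2]@(P[:2]-h)
r=np.hypot(*d); Rt=Ro.from_quat(o["tool_rot"]).as_matrix(); n=Rt[:,2]
print("t",o["time"],"r",r.round(4),"g",(np.arctan2(-d[0],-d[1])-np.arcsin(.016/r)).round(4),"tool yaw g",(p[2]-np.arctan2(n[1],n[0])).round(4),"pos",P.round(4),"F tool",(Rt.T@o["ft_force"]).round(2),"M",(Rt.T@o["moment"]).round(2),o["grip_width"].round(4))
E
python3 st.py
```

```text
Traceback (most recent call last):
  File "st.py", line 5, in <module>
    print("t",o["time"],"r",r.round(4),"g",(np.arctan2(-d[0],-d[1])-np.arcsin(.016/r)).round(4),"tool yaw g",(p[2]-np.arctan2(n[1],n[0])).round(4),"pos",P.round(4),"F tool",(Rt.T@o["ft_force"]).round(2),"M",(Rt.T@o["moment"]).round(2),o["grip_width"].round(4))
                                                                                                                                                                                                                                           ^^^^^^^^^^^^^^^^^^^^^
AttributeError: 'float' object has no attribute 'round'
```

```bash
sed -i 's/,o\["grip_width"\].round(4)//' st.py; python3 st.py
```

```text
t 6.25 r 0.2172 g 0.5711 tool yaw g 0.5716 pos [ 0.5   -0.062  0.218] F tool [ 0.17 -0.11  1.26] M [ 0.11 -0.    0.16]
```

Emit:
{"op": "play_rows", "data": {
  "rows": "-0.04 0 0 0 -0.5 8.7 1;-0.04 0 0 0 -0.5 8.7 1;-0.04 0 0 0 -0.5 8.7 1;-0.04 0 0 0 -0.5 8.7 1;-0.04 0 0 0 -0.5 8.7 1;-0.04 0 0 0 -0.5 8.7 1;-0.04 0 0 0 -0.5 8.7 1;0 0 0 0 0 0 1"
}}

```text
time: 6.92
position: [0.554, -0.0917, 0.218]
tool_rot: [0.101, 0.699, -0.101, 0.7]
ft_force: [-0.8, -0.5, 0.7]
grip_width: 0.0102
```

```bash
python3 st.py
```

```text
t 6.9167 r 0.2175 g 0.2868 tool yaw g 0.29 pos [ 0.554  -0.0917  0.218 ] F tool [-0.73 -0.73 -0.63] M [-0.03  0.22 -0.07]
```

Emit:
{"op": "play_rows", "data": {
  "rows": "-0.04 0 0 0 -0.6 8.7 1;-0.04 0 0 0 -0.6 8.7 1;-0.04 0 0 0 -0.6 8.7 1;-0.04 0 0 0 -0.6 8.7 1;-0.025 0 0 0 -0.4 5.4 1;-0.025 0 0 0 -0.4 5.4 1;0 0 0 0 0 0 1;0 0 0 0 0 0 1"
}}

```text
time: 7.58
position: [0.5967, -0.103, 0.2178]
tool_rot: [0.027, 0.707, -0.027, 0.707]
ft_force: [1.7, 0.4, -0.1]
grip_width: 0.0099
```

```bash
python3 st.py; python3 - <<'E'
from rig import imaging
import cv2
cv2.imwrite("pics/s3.png",cv2.resize(imaging.camera("scene")[150:300,190:390],None,fx=3.5,fy=3.5,interpolation=cv2.INTER_CUBIC))
E
```

```text
t 7.5833 r 0.2177 g 0.0833 tool yaw g 0.0809 pos [ 0.5967 -0.103   0.2178] F tool [0.13 0.56 1.67] M [ 0.12 -0.15  0.27]
```

View pics/s3.png

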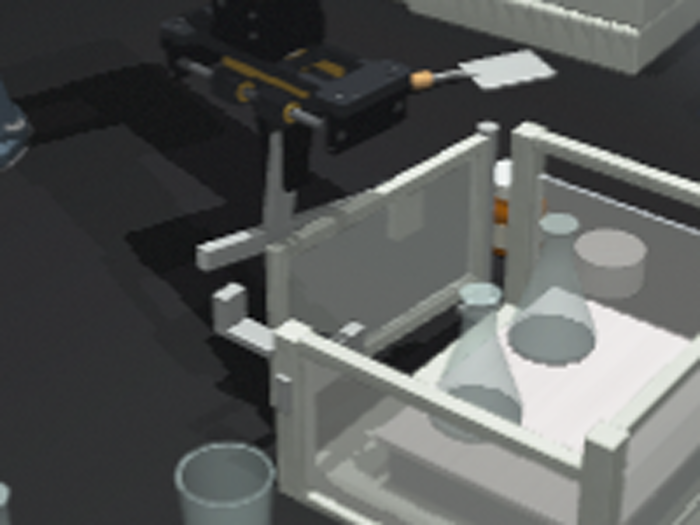

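Emit:
{"op": "play_rows", "data": {
  "rows": "-0.017 0 0 0 -0.2 3.7 1;-0.017 0 0 0 -0.2 3.7 1;-0.016 0 0 0 -0.2 3.5 1;0 0 0 0 0 0 1;0 0 0 0 0 0 1;0 0 0 0 0 0 1"
}}

```text
time: 8.13
position: [0.6078, -0.1045, 0.2177]
tool_rot: [0.009, 0.707, -0.009, 0.707]
ft_force: [0.6, 1.5, -0.1]
grip_width: 0.0097
```

```bash
python3 st.py
```

```text
t 8.1333 r 0.2178 g 0.032 tool yaw g 0.0302 pos [ 0.6078 -0.1045  0.2177] F tool [0.15 1.48 0.52] M [ 0.06 -0.14  0.44]
```

Emit:
{"op": "play_rows", "data": {
  "rows": "-0.009 0 0 0 0 2 1;0 0 0 0 0 0 1;0 0 0 0 0 0 1"
}}

```text
time: 8.38
position: [0.6098, -0.1046, 0.2177]
tool_rot: [0.006, 0.707, -0.006, 0.707]
ft_force: [1.2, 0.6, -0.6]
grip_width: 0.0095
```

```bash
python3 st.py
```

```text
t 8.3833 r 0.2177 g 0.0227 tool yaw g 0.0211 pos [ 0.6098 -0.1046  0.2177] F tool [0.63 0.65 1.16] M [ 0.07 -0.08  0.38]
```

Emit:
{"op": "play_rows", "data": {
  "rows": "-0.004 0 0 0 0 1 1;-0.004 0 0 0 0 1 1;0 0 0 0 0 0 1;0 0 0 0 0 0 1"
}}

```text
time: 8.72
position: [0.6118, -0.1048, 0.2178]
tool_rot: [0.003, 0.707, -0.003, 0.707]
ft_force: [0.4, 0.3, -0.6]
grip_width: 0.0099
```

Emit:
{"op": "play_rows", "data": {
  "rows": "-0.004 0 0 0 0 1 1;-0.004 0 0 0 0 0.5 1;0 0 0 0 0 0 1;0 0 0 0 0 0 1"
}}

```text
time: 9.05
position: [0.6129, -0.1049, 0.2177]
tool_rot: [0.0, 0.707, -0.0, 0.707]
ft_force: [-1.7, 0.0, 1.3]
grip_width: 0.0101
```

Emit:
{"op": "play_rows", "data": {
  "rows": "-0.004 0 0 0 0 1 1;0 0 0 0 0 0 1;0 0 0 0 0 0 1;0 0 0 0 0 0 1"
}}

```text
time: 9.38
position: [0.6135, -0.105, 0.2177]
tool_rot: [-0.001, 0.708, 0.001, 0.707]
ft_force: [-3.8, -0.9, 1.3]
grip_width: 0.01
```

Emit:
{"op": "play_rows", "data": {
  "rows": "-0.004 0 0 0 0 1 1;0 0 0 0 0 0 1;0 0 0 0 0 0 1;0 0 0 0 0 0 1"
}}

```text
time: 9.72
position: [0.6141, -0.1051, 0.2176]
tool_rot: [-0.003, 0.708, 0.002, 0.706]
ft_force: [-5.3, -0.8, 1.3]
grip_width: 0.01
```

Emit:
{"op": "play_rows", "data": {
  "rows": "0 0 0 0 0 1 1;0 0 0 0 0 1 1;0 0 0 0 0 0 1;0 0 0 0 0 0 1;0 0 0 0 0 0 1"
}}

```text
time: 10.13
position: [0.6147, -0.1053, 0.2174]
tool_rot: [-0.003, 0.709, 0.002, 0.705]
ft_force: [-8.5, -3.1, 1.7]
grip_width: 0.0099
```

Emit:
{"op": "play_rows", "data": {
  "rows": "0 0 0 0 0 1 1;0 0 0 0 0 0 1;0 0 0 0 0 0 1;0 0 0 0 0 0 1"
}}

```text
time: 10.47
position: [0.6149, -0.1054, 0.2172]
tool_rot: [-0.003, 0.71, 0.002, 0.704]
ft_force: [-10.6, -2.7, 1.9]
grip_width: 0.01
```

```bash
python3 st.py
```

```text
t 10.4667 r 0.2181 g -0.0009 tool yaw g -0.0037 pos [ 0.6149 -0.1054  0.2172] F tool [ -1.83  -2.64 -10.65] M [-0.04  1.14 -0.22]
```

Emit:
{"op": "play_rows", "data": {
  "rows": "0 0 0 0 0 1 1;0 0 0 0 0 0.7 1;0 0 0 0 0 0 1;0 0 0 0 0 0 1;0 0 0 0 0 0 1"
}}

```text
time: 10.88
position: [0.6154, -0.1056, 0.217]
tool_rot: [-0.003, 0.711, 0.002, 0.703]
ft_force: [-12.8, -4.1, 3.6]
grip_width: 0.0103
```

```bash
python3 st.py
```

```text
t 10.8833 r 0.2183 g -0.0031 tool yaw g -0.004 pos [ 0.6154 -0.1056  0.217 ] F tool [ -3.43  -3.98 -12.87] M [-0.11  1.43 -0.39]
```

Emit:
{"op": "play_rows", "data": {
  "rows": "0 0 0 0 0 0.8 1;0 0 0 0 0 0 1;0 0 0 0 0 0 1;0 0 0 0 0 0 1"
}}

```text
time: 11.22
position: [0.6156, -0.1057, 0.2168]
tool_rot: [-0.003, 0.711, 0.002, 0.703]
ft_force: [-14.0, -5.1, 3.1]
grip_width: 0.0101
```

Emit:
{"op": "play_rows", "data": {
  "rows": "0 0 0 1.8 -1.1 0 1;0 0 0 1.8 -1.1 0 1;0 0 0 1.8 -1.1 0 1;0 0 0 1.8 -1.1 0 1;0 0 0 0 0 0 1;0 0 0 0 0 0 1"
}}

```text
time: 11.72
position: [0.6156, -0.1109, 0.2098]
tool_rot: [-0.004, 0.711, 0.002, 0.703]
ft_force: [-14.1, -6.5, 3.6]
grip_width: 0.0102
```

```bash
python3 st.py
```

```text
t 11.7167 r 0.2235 g -0.0039 tool yaw g -0.004 pos [ 0.6156 -0.1109  0.2098] F tool [ -3.41  -6.38 -14.23] M [-0.06  1.72 -0.71]
```

Emit:
{"op": "play_rows", "data": {
  "rows": "0 0 0 1.7 -0.8 0 1;0 0 0 1.7 -0.8 0 1;0 0 0 0 0 0 1;0 0 0 0 0 0 1"
}}

```text
time: 12.05
position: [0.6157, -0.1129, 0.2066]
tool_rot: [-0.004, 0.711, 0.002, 0.703]
ft_force: [-14.3, -6.5, 4.1]
grip_width: 0.0101
```

Emit:
{"op": "play_rows", "data": {
  "rows": "0 0 0 1.7 -0.8 0 1;0 0 0 1.7 -0.8 0 1;0 0 0 0 0 0 1;0 0 0 0 0 0 1"
}}

```text
time: 12.38
position: [0.6158, -0.1148, 0.2033]
tool_rot: [-0.004, 0.711, 0.002, 0.703]
ft_force: [-14.0, -7.2, 4.8]
grip_width: 0.0101
```

```bash
python3 st.py
```

```text
t 12.3833 r 0.2274 g -0.0044 tool yaw g -0.0042 pos [ 0.6158 -0.1148  0.2033] F tool [ -4.66  -7.08 -14.07] M [-0.09  1.86 -0.93]
```

Emit:
{"op": "play_rows", "data": {
  "rows": "0 0 0 1.7 -0.7 0 1;0 0 0 1.7 -0.7 0 1;0 0 0 0 0 0 1;0 0 0 0 0 0 1"
}}

```text
time: 12.72
position: [0.6158, -0.1166, 0.2]
tool_rot: [-0.005, 0.711, 0.001, 0.703]
ft_force: [-13.4, -8.0, 4.8]
grip_width: 0.0102
```

Emit:
{"op": "play_rows", "data": {
  "rows": "0 0 0 1.5 -0.7 0 1;0 0 0 1.5 -0.6 0 1;0 0 0 0 0 0 1;0 0 0 0 0 0 1"
}}

```text
time: 13.05
position: [0.6159, -0.1181, 0.197]
tool_rot: [-0.005, 0.711, 0.001, 0.703]
ft_force: [-14.1, -8.5, 4.3]
grip_width: 0.01
```

```bash
python3 st.py
```

```text
t 13.05 r 0.2307 g -0.0047 tool yaw g -0.0042 pos [ 0.6159 -0.1181  0.197 ] F tool [ -4.13  -8.44 -14.19] M [-0.08  1.78 -1.09]
```

Emit:
{"op": "play_rows", "data": {
  "rows": "0 0 0 1 0 0 1;0 0 0 0 0 0 1;0 0 0 0 0 0 1"
}}

```text
time: 13.3
position: [0.6161, -0.1183, 0.1966]
tool_rot: [-0.005, 0.711, 0.001, 0.703]
ft_force: [-14.9, -9.0, 7.0]
grip_width: 0.0105
```

```bash
python3 st.py; python3 - <<'E'
from rig import imaging
import cv2
cv2.imwrite("pics/s4.png",cv2.resize(imaging.camera("scene")[190:290,220:340],None,fx=6,fy=6,interpolation=cv2.INTER_CUBIC))
E
```

```text
t 13.3 r 0.2308 g -0.0057 tool yaw g -0.0044 pos [ 0.6161 -0.1183  0.1966] F tool [ -6.81  -8.89 -15.07] M [-0.02  1.86 -1.18]
```

View pics/s4.png

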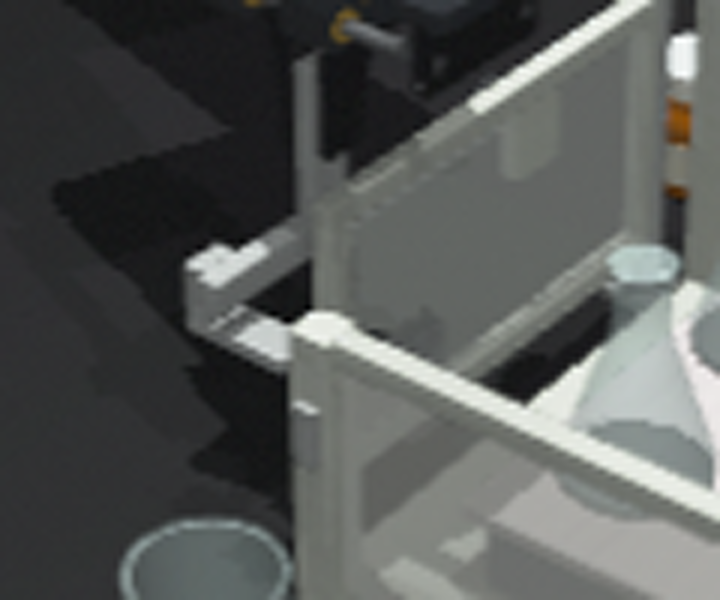

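Emit:
{"op": "play_rows", "data": {
  "rows": "0 0 0 -0.7 -0.7 -1 1;0 0 0 0 -0.7 -1 1;0 0 0 0 -0.7 -1 1;0 0 0 0 0 -1 1;0 0 0 0 0 0 1;0 0 0 0 0 0 1"
}}

```text
time: 13.85
position: [0.6149, -0.1182, 0.1967]
tool_rot: [-0.003, 0.709, 0.002, 0.706]
ft_force: [-5.8, -3.4, 2.1]
grip_width: 0.0101
```

```bash
python3 st.py
```

```text
t 13.85 r 0.2308 g -0.0006 tool yaw g -0.0034 pos [ 0.6149 -0.1182  0.1967] F tool [-2.1  -3.37 -5.81] M [ 0.09  0.77 -0.56]
```

Emit:
{"op": "play_rows", "data": {
  "rows": "0 0 0 0 -0.5 -1 1;0 0 0 0 -0.5 -1 1;0 0 0 0 0 0 1;0 0 0 0 0 0 1"
}}

```text
time: 14.18
position: [0.6149, -0.1181, 0.1967]
tool_rot: [-0.003, 0.707, 0.003, 0.707]
ft_force: [-1.6, -0.8, -1.5]
grip_width: 0.0097
```

Emit:
{"op": "play_rows", "data": {
  "rows": "0 0 0 0 0 0 0.75;0 0 0 0 0 0 0.5;0 0 0 0 0 0 0.4;0 0 0 0 0 0 0.4;0 0 0 0 0 0 0.4;0 0 0 0 0 0 0.4;0 0 0 0 0 0 0.4;0 0 0 0 0 0 0.4"
}}

```text
time: 14.85
position: [0.6149, -0.1181, 0.1971]
tool_rot: [-0.002, 0.707, 0.002, 0.707]
ft_force: [0.3, 1.2, 0.4]
grip_width: 0.0501
```

```bash
python3 st.py
```

```text
t 14.85 r 0.2308 g -0.0004 tool yaw g -0.0028 pos [ 0.6149 -0.1181  0.1971] F tool [-0.38  1.19  0.31] M [-0.    0.05 -0.07]
```

Emit:
{"op": "play_rows", "data": {
  "rows": "0 0 0 -10 0 0 0.4;0 0 0 -20 0 0 0.4;0 0 0 -30 0 0 0.4;0 0 0 -30 0 0 0.4;0 0 0 0 0 -30 0.4;0 0 0 0 0 -30 0.4;0 0 0 0 0 -30 0.4;0 0 0 0 0 0 0.4"
}}

```text
time: 15.52
position: [0.5187, -0.1173, 0.2874]
tool_rot: [-0.002, 0.709, 0.003, 0.705]
ft_force: [-0.1, 0.3, -0.2]
grip_width: 0.0524
```

```bash
python3 - <<'E'
from h import *
import cv2
p=np.load("p.npy")
a=imaging.camera("scene")[180:290,220:340]; b=imaging.camera("top")[130:210,265:352]
cv2.imwrite("pics/s5.png",np.hstack([cv2.resize(x,(400,440),interpolation=cv2.INTER_CUBIC) for x in (a,b)]))
for g in(-.005,.05):
  for bb in(0,.09):
    f=lambda n,X,x0,y0,sx,sy,ox:((proj(n,X)-[x0,y0])*[sx,sy]+[ox,0]).round(0)
    print(g,bb,[(f("scene",X,220,180,400/120,4,0),f("top",X,265,130,400/87,5.5,400)) for X in(bar(p,bb,.13,.085,g=g),bar(p,bb,.205,.009,g=g))])
E
```

```text
-0.005 0 [(array([178.,  73.]), array([673., 239.])), (array([116., 222.]), array([791., 276.]))]
-0.005 0.09 [(array([184.,  52.]), array([660., 233.])), (array([117., 197.]), array([793., 267.]))]
0.05 0 [(array([166.,  66.]), array([672., 266.])), (array([101., 212.]), array([790., 310.]))]
0.05 0.09 [(array([173.,  46.]), array([658., 259.])), (array([102., 187.]), array([792., 302.]))]
```

View pics/s5.png

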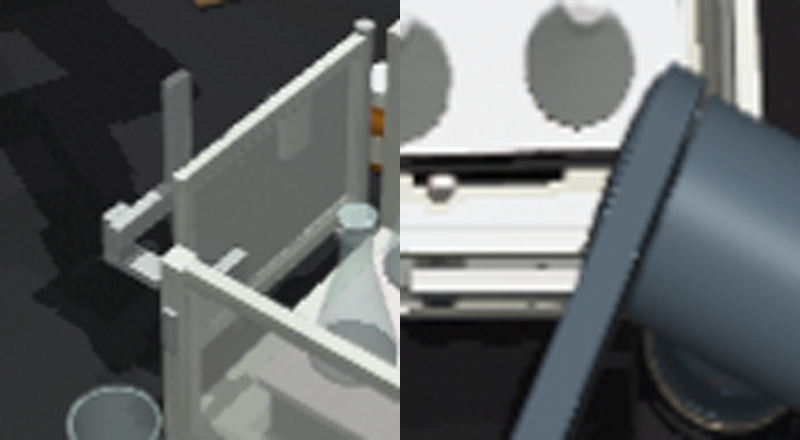

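```bash
python3 -c "
from rig import robot; print(robot.hand_in())"
```

```text
the job is handed in; nothing more can be done
None
```

The gate is shut and latched, and the job is handed in after about 15.6 s of robot time; the hand-in gave no verdict.

**What I did:** I pinched the tab from above and lifted the bar to about 0.17 rad. I then swung the gate shut around its hinge onto the buffer and pressed by feel. The push at the tab read about 14 N, with a peak of 15.1 N as the bar reached its pin. With that push on, I lowered the bar behind the catch, eased off, opened the fingers and backed away about 100 mm.

**Last checks:**
- **Catch holding:** while I eased off the last 2 mm, the force fell from about 6 N to about 0 and the tab stayed at x 0.6149, so the catch was holding the gate. I did not measure the bar's force on the catch directly.
- **Gate and bar position:** in the final scene picture the tab top sits at crop pixel (178, 73). That is where the model puts it for a gate angle of -0.005 rad with the bar level.
- **Clear of everything:** the gripper is clear and the wrist force is about 0.
- **Bystanders:** nothing touched them that I could tell. I did not re-measure them at the end, and only some were in the last pictures.
- **Top view:** the last top picture was partly blocked by the arm, so it did not confirm where the bar's tip is.

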